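Put the marker away in the slide-top box

TASK

Slide the lid of the wooden slide-top box fully open, over its end ridge, lay the marker flat inside the box, and slide the lid shut again, forcing it over the ridge until it is fully home. Let go of everything, and leave the carpenter's pencil and the cork sanding block where they are.

Things in the scene. Friction and masses are not known exactly. Their poses are not given: they have to be found in the camera images.
- pencil_box: Light-wood slide-top box screwed to the bench by small steel feet; lid in grooves along its long sides. Origin: centre of its underside, on the bench. Outer size 104 (its x) x 190 (its y) x 42 mm; inside 90 x 176 mm (centred), floor 6 mm above the bench. The lid slides out along +y over the low end wall (23 mm, end ridge on top); the -y end wall is full height. Yaw varies by 23 degrees either way.
- lid (a joint): Travel of the lid along the box's +y, m: 0 = shut (at the start), 0.166 = fully open (stop; clear inside from -88 to +80 mm along the box's y). It slides with 1 to 2 N and stays where left. A bead under it must be forced over the end ridge between about 0.011 and 0.001: some 12 N to open, 10 N to shut. Pushed shut, it first stops on the ridge 11 mm short; force it on until it stops at 0.
- lid_grip (a point): Centre of the upright cross bar on the lid, to be gripped or pushed: 50 mm along the box's x, 14 mm thick along the slide, 28 mm high; its centre is 49 mm above the bench, its top 63 mm, the lid's upper face 35 mm. It stands at the middle of the lid: with the lid shut it is 4.5 mm from the box's centre towards +y, and it moves with the lid. The lid is a darker wooden plate, 96 x 181 x 5 mm.
- marker_mid (a point): Centre of the marker (half-way up): a round blue and black marker pen 131 mm long (its own y axis, horizontal), 14 to 15 mm in diameter, 18 g, lying on the bench either right or left of the box, its length pointing roughly away from the robot. It can roll.
- carpenter_pencil: Flat carpenter's pencil, 186 x 14 x 8 mm, on the bench at the side of the box where the marker is not; its own y axis is its length. Not to be disturbed. Origin: centre of its underside.
- cork_block: Cork sanding block, 62 x 112 x 38 mm, on the bench beyond the box. Not to be disturbed. Origin: centre of its underside.
Mind the look-alikes: they are no part of the job. Of the things like the part that bears marker_mid, leave any that is orange; of the rest the larger one is meant.

How it is judged:
On the way, in this order (a step that is already met when the one before it is completed fails the run):
1. the lid is slid open by at least 145 mm (value of joint lid above 0.145 m), for 0.2 s.
2. the marker lies inside the open box, let go (x of marker_mid in the frame of pencil_box between -0.045 and 0.045 m and y of marker_mid in the frame of pencil_box between -0.03 and 0.03 m and z of marker_mid in the frame of pencil_box below 0.02 m and contact force between the fingers and marker below 0.1 N), for 0.2 s.
At the end, for the whole second after the job is handed in: The marker lies flat inside the box and the lid is fully shut, past the ridge and within 3 mm of home (value of joint lid below 0.003 m and x of marker_mid in the frame of pencil_box between -0.045 and 0.045 m and y of marker_mid in the frame of pencil_box between -0.03 and 0.03 m and z of marker_mid in the frame of pencil_box below 0.02 m); the robot touches nothing.
It fails at once if the carpenter's pencil is moved by more than 25 mm (distance of carpenter_pencil from where it was at the start of the episode above 0.025 m).
It fails at once if the cork block is moved by more than 25 mm (distance of cork_block from where it was at the start of the episode above 0.025 m).
It also fails if it takes over 67 s, if anything falls off the work surface, if the arm or the gripper's body presses on something with over 40 N, if the wrist force passes 120 N, or if a joint passes its speed limit or range.

ROBOT

A 6-joint arm with a two-finger parallel gripper is mounted at the origin on a cart in front of the work surface, level with it; the furniture and walls round the work are solid. World frame = base frame: x ahead of the robot, y to its left, z up, the work surface at z = 0. Lengths are in m, angles in rad, forces in N, time in s.
With the tool pointing down it reaches from about 0.35 to 0.775 m from the base axis. Payload 7.3 kg.
Tool frame: the origin (TCP) lies on the centre line of the jaws, within the pads' length; the fingertips stand 14 mm ahead of it and the grasp point (between the pads) lies 5 mm behind it; z points along the fingers, y is the direction in which the jaws open and shut (so a half turn about z gives the same grasp; the last joint's range is limited). The gripper opens to 92 mm and grips with 3 to 60 N. Pads are 19 mm wide; open, the fingers measure 130 mm over their backs; the gripper's body (75 mm by 190 mm) begins 47 mm behind the grasp point.
Start: joints at [0.978, 0.342, 1.524, -0, 1.275, -0.146], TCP at [0.227, 0.473, 0.241] pointing down, gripper open.
Joint ranges: [-2.53, 2.53], [-0.77, 2.02], [0.04, 2.7], [-1, 4.14], [0.28, 2.66], [-3.11, 3.11]. Speed limits (rad/s): [2.57, 2.57, 3.14, 3.14, 3.14, 3.14].

INTERFACE

Orientations are given as [roll, pitch, yaw] about the fixed x, y, z axes, in that order (R = Rz(yaw) Ry(pitch) Rx(roll)).
In Python, from cell import telemetry, cams, robot gives the robot as it stands.
- The arm moves only by the tool servo_tool, never from a script. Its argument "targets" is text: rows parted by semicolons, each of 4 numbers parted by spaces: the shift along the tool's x, y, z in mm, then the turn about the tool's z in rad. In form: x y z yaw; .... A call has 1 to 20 rows; each row shifts and turns the pose as measured when the row begins, along the tool's axes as they then stand; what a row does not reach is not made up. A row lasts 1/8 s, in which the tool goes at most 62.5 mm and 10.7 degrees, less where a joint would pass 70% of its speed; a pose out of reach is approached as far as the arm can. A call with a gripper value outside its range is refused whole. "hand" is the opening, from 0 (shut) to 1 (fully open), set as the call begins (left out, the last holds). The fingers move at their own pace and stop on an object; "squeeze" is the grip in N (left out, the last holds). Time passes only in rows, so rows that do not move let the fingers close. It gives the time, the measured TCP pose, the force and the opening at its end, in the units of the state.
- telemetry.observe(): the state, without advancing time (a new reading comes with each control period).
- cams.read_camera(name): name is "scene" or "top" or "wrist"; returns a dict with "color" (400x640x3 uint8, red, green, blue), "K" (3x3 intrinsics, pixels), "R" (3x3) and "t" (3): a world point X has camera coordinates R X + t. Camera axes: x right, y down, z forward; pixel columns grow to the right and rows downward; lengths in m; the calibration is good to about 2 mm. A picture is of the moment at which its call begins. There is no depth.
- robot.hand_in(): hands the job in, once; it reports no verdict.
Trained networks look in a picture, given as the dict that the camera call returned (one of the last four; its "shot" number tells which), for a name from the list of things; names that differ only in an ending like _2 or _b are one class to them, and where a whole thing is asked for, a point or a joint stands for the part that bears it (a point fixed in the world has none). Each returns a list of dicts, best first, with "score" (0 to 1); they miss things now and then, are a little off and sometimes report something else, mostly with a low value. They report only what shows in the picture. A call takes as long as a camera call. They do not tell look-alikes from the thing itself.
- cams.cut_out(picture, query): "region" (400x640 bool, what is visible of it) and "extent" ([centre column, centre row, width, height] in pixels, round what is visible of it).
The state is a dict: "time": time; "qpos": joint angles; "qvel": joint speeds; "joint_efforts": joint torques, N m; "tool_pos": TCP position; "tool_rot": TCP orientation; "contact_force": force on the tool from outside, world axes, zero at the start; "torque": the same for the moment, N m; "opening": finger opening in m.
Only numpy, scipy, OpenCV 4.12 (cv2) and the standard library are available. Lean on these libraries where they do the work, as an engineer would, in place of code of your own. Each camera call takes 0.05 s, during which the arm holds its last target.

## Working session

There is one attempt and no reset: what is moved stays moved. The work goes in short steps, Python scripts to look and compute and a tool call to move; the robot and the scene stay as the last step left them, time stands still between calls to the robot, and variables do not carry over. Pictures are saved under pics/ and viewed, and the job is handed in when it is done.

Besides the shell and the picture viewer there is one more tool, called after "Request:" as name(argument=value, ...) on one line, values as JSON. servo_tool: Moves the arm, as the interface text tells. Its arguments: {"type":"object","properties":{"targets":{"type":"string"},"hand":{"type":"number"},"squeeze":{"type":"number"}},"required":["targets"]}

```bash
ls; mkdir -p pics
cat > h.py <<'E'
import numpy as np, cv2
from cell import telemetry, cams, robot
def px2w(p,u,v,z):
    K,R,t=map(np.array,(p["K"],p["R"],p["t"]))
    d=R.T@np.linalg.inv(K)@np.array([u,v,1.]); c=-R.T@t
    return c+d*(z-c[2])/d[2]
def w2px(p,X):
    q=np.array(p["K"])@(np.array(p["R"])@np.array(X)+np.array(p["t"])); return q[:2]/q[2]
def save(p,n): cv2.imwrite("pics/"+n+".png",p["color"][:,:,::-1])
E
python3 - <<'E'
from h import *
print(telemetry.observe())
for n in("top","scene"):
    p=cams.read_camera(n); save(p,n+"0")
    print(n, -np.array(p["R"]).T@p["t"])
    for q in("pencil_box","lid","marker_mid","carpenter_pencil","cork_block"):
        for r in cams.cut_out(p,q)[:4]: print(q,round(r["score"],2),np.round(r["extent"],1),px2w(p,*r["extent"][:2],0.01).round(3))
E
```

```text
pics
{'time': 0.0, 'qpos': array([ 9.78015718e-01,  3.42718274e-01,  1.52503255e+00,  8.74538093e-06,
        1.27541782e+00, -1.46016546e-01]), 'qvel': array([-4.03554304e-04, -2.09147479e-04,  9.44077271e-04, -2.06249036e-03,
        5.75073023e-04, -8.06933954e-05]), 'joint_efforts': array([ 5.92904726e-04, -4.31233943e+01, -2.44229168e+01,  7.15755788e-02,
        5.59384050e-02, -1.43162360e-04]), 'tool_pos': array([0.22658628, 0.47314395, 0.24004185]), 'tool_rot': array([-3.14003465e+00, -2.37577460e-04,  2.69482585e+00]), 'contact_force': array([-0.98524342, -0.79776404,  0.27272245]), 'torque': array([-0.01264454,  0.03390788, -0.04008231]), 'opening': 0.09183982859368604}
top [0.41573783 0.06956497 1.20494894]
pencil_box 0.58 [341.9 209.3  72.8  58.7] [0.574 0.014 0.01 ]
pencil_box 0.44 [337.2 207.7  61.3  43.2] [0.579 0.028 0.01 ]
lid 0.85 [338.4 206.8  58.1  40.4] [0.582 0.025 0.01 ]
marker_mid 0.61 [320.1 266.7  15.8  43.8] [0.4   0.075 0.01 ]
marker_mid 0.61 [339.7 205.9  60.4  42.1] [0.584 0.021 0.01 ]
marker_mid 0.55 [434.6 227.8  43.1  12.4] [ 0.526 -0.268  0.01 ]
marker_mid 0.44 [420.3 188.9  16.6  20.3] [ 0.644 -0.226  0.01 ]
cork_block 0.7 [383.1 153.1  35.1  29.6] [ 0.754 -0.111  0.01 ]
scene [ 0.1415489  -0.6115528   0.81722045]
pencil_box 0.72 [342.4 230.2  75.9  74.7] [0.587 0.015 0.01 ]
lid 0.91 [343.2 222.9  51.2  56. ] [0.603 0.035 0.01 ]
marker_mid 0.78 [267.1 242.2  55.4  18.1] [0.412 0.078 0.01 ]
marker_mid 0.61 [428.9 286.4  46.5   5.5] [ 0.653 -0.225  0.01 ]
marker_mid 0.56 [401.9 328.8  35.8  57.9] [ 0.537 -0.275  0.01 ]
carpenter_pencil 0.53 [240.2 164.7  38.2  29.6] [0.482 0.388 0.01 ]
cork_block 0.88 [431.7 234.4  51.4  48.2] [ 0.763 -0.112  0.01 ]
```

Run:
```python
import cv2
a=cv2.imread("pics/top0.png")[110:310,220:520]; cv2.imwrite("pics/top0c.png",cv2.resize(a,(780,520),interpolation=cv2.INTER_CUBIC))
a=cv2.imread("pics/scene0.png")[130:390,200:500]; cv2.imwrite("pics/scene0c.png",cv2.resize(a,(690,598),interpolation=cv2.INTER_CUBIC))
```

```text
(no output)
```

View pics/top0c.png

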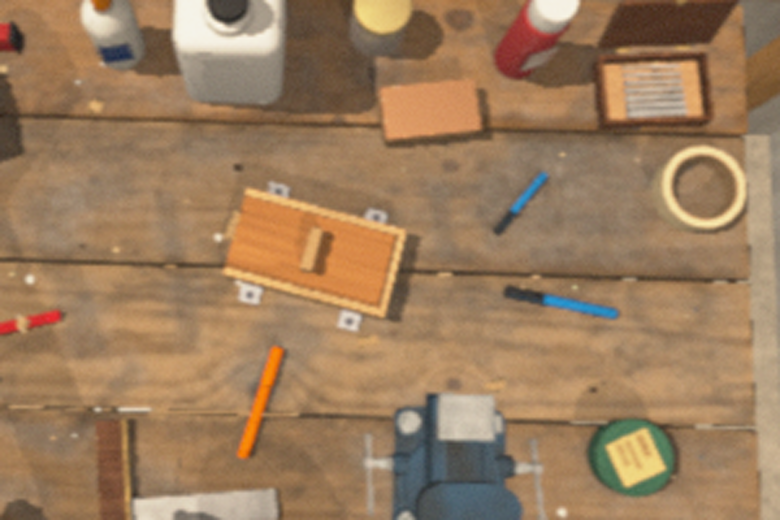

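View pics/scene0c.png

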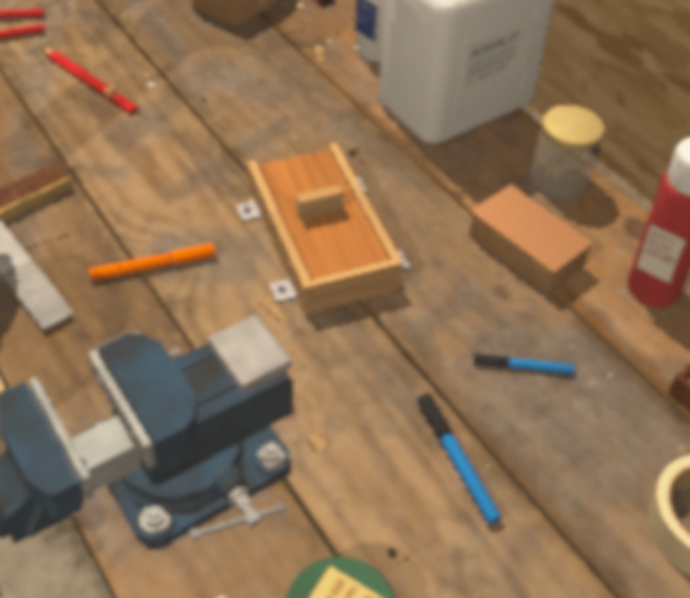

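View pics/top0.png

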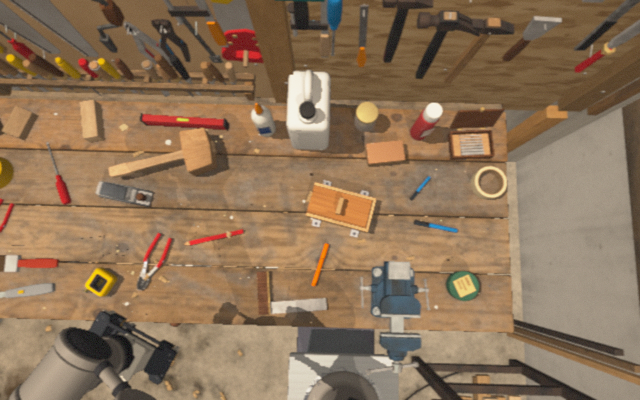

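The top view shows the box at about (342,208), with its rimless (+y) end on the left. The larger blue marker is at (435,227), and the orange pen is the decoy. The red carpenter's pencil is at (215,237) and the cork block at (384,153). Next I'll move over the box and use the wrist camera.

```bash
cat >> h.py <<'E'
def Rt(o):
    from scipy.spatial.transform import Rotation as Ro
    return Ro.from_euler("xyz",o).as_matrix()
def delta(pos,yaw=None):
    s=telemetry.observe(); R=Rt(s["tool_rot"])
    d=R.T@(np.array(pos)-s["tool_pos"])*1000
    turn=None
    if yaw is not None: turn=-((yaw-s["tool_rot"][2]+np.pi)%(2*np.pi)-np.pi)
    print("t",s["time"],"pos",s["tool_pos"].round(4),"yaw",s["tool_rot"].round(4),"d(mm)",d.round(1),"turn",turn)
E
python3 - <<'E'
from h import *
p=cams.read_camera("wrist"); save(p,"w0")
c=-np.array(p["R"]).T@p["t"]; s=telemetry.observe()
print(Rt(s["tool_rot"]).T@(c-s["tool_pos"]), Rt(s["tool_rot"]).T@np.array(p["R"]).T, p["K"])
delta([.585,.02,.3],2.9)
E
```

```text
[ 0.08167529 -0.00057142 -0.14302124] [[-9.29905205e-04 -9.55498719e-01 -2.94993786e-01]
 [ 9.99999461e-01 -7.52314919e-04 -7.15502404e-04]
 [ 4.61733405e-04 -2.94994292e-01  9.55498903e-01]] [[338.70476926   0.         316.18319314]
 [  0.         338.70476926 197.93226354]
 [  0.           0.           1.        ]]
t 0.65 pos [0.2268 0.4735 0.2407] yaw [3.1415 0.     2.6948] d(mm) [-519.  -254.2  -59.3] turn -0.20516162905104052
```

Request:
servo_tool(targets="-40 -20 -10 0;-48 -23 -10 0;-48 -23 -10 0;-48 -23 -10 0;-48 -23 -10 0;-48 -23 -5 0;-48 -23 -5 0;-48 -23 0 0;-48 -23 0 0;-48 -23 0 0;-40 -20 0 0;0 0 0 -0.1;0 0 0 -0.1;0 0 0 0")

```text
time: 2.4
tool_pos: [0.5942, 0.0144, 0.3023]
tool_rot: [3.139, 0.003, 2.9]
contact_force: [0.0, -0.9, -0.1]
opening: 0.0922
```

```bash
cat > look.py <<'E'
from h import *
import sys
p=cams.read_camera("wrist"); save(p,sys.argv[1])
for q in sys.argv[2:]:
    for r in cams.cut_out(p,q)[:3]: print(q,round(r["score"],2),np.round(r["extent"],1),px2w(p,*r["extent"][:2],0.01).round(3))
delta([.585,.02,.3],2.9)
E
python3 look.py w1 pencil_box lid marker_mid
```

```text
pencil_box 0.89 [317.8 141.6 161.9 108.3] [0.573 0.022 0.01 ]
lid 0.83 [320.5 149.2 154.   71.8] [0.584 0.023 0.01 ]
marker_mid 0.81 [327.5  25.4  10.2  50.7] [0.446 0.065 0.01 ]
marker_mid 0.67 [ 94.9 162.6 111.5  16.5] [ 0.53  -0.266  0.01 ]
marker_mid 0.58 [163.7 233.2  24.8  59.9] [ 0.645 -0.216  0.01 ]
t 2.6 pos [0.5941 0.015  0.3026] yaw [3.1393e+00 3.1000e-03 2.9005e+00] d(mm) [10.1  2.7  2.6] turn 0.0005140056693067052
```

View pics/w1.png

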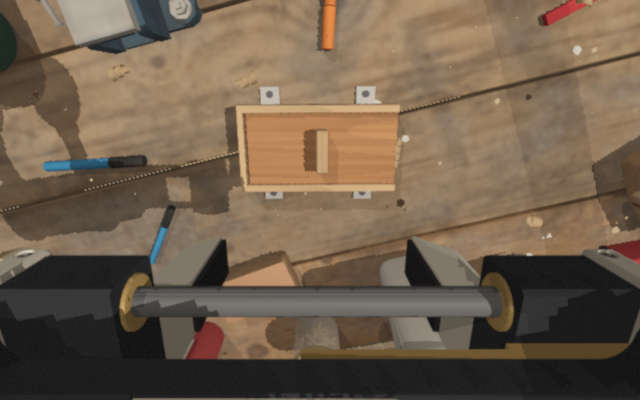

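Run:
```python
from h import *
im=cv2.imread("pics/w1.png"); a=im[80:215,20:420]
cv2.imwrite("pics/w1c.png",cv2.resize(im[90:210,220:420],(800,480),interpolation=cv2.INTER_CUBIC))
p=cams.read_camera("wrist")
c=[px2w(p,u,v,.042) for u,v in((237,107),(243,191),(395,191),(400,105))]
for x in c:print(x.round(4))
C=sum(c)/4;print(C)
for a,b in((0,3),(1,2)):
    d=c[b]-c[a];print(np.linalg.norm(d),np.degrees(np.arctan2(-d[0],d[1])))
r=[r for r in cams.cut_out(p,"lid")][0]["region"]
m=cv2.minAreaRect(np.argwhere(r)[:,::-1].astype(np.float32));print(m)
```

```text
[ 0.5083 -0.0576  0.042 ]
[ 0.606  -0.0812  0.042 ]
[0.6513 0.1017 0.042 ]
[0.551 0.125 0.042]
[0.57915565 0.02196793 0.042     ]
0.1874881772552077 -13.187306489135652
0.18843674597314272 -13.894678617364368
((321.8979187011719, 147.57192993164062), (71.5439453125, 151.29336547851562), 89.05304718017578)
```

View pics/w1c.png

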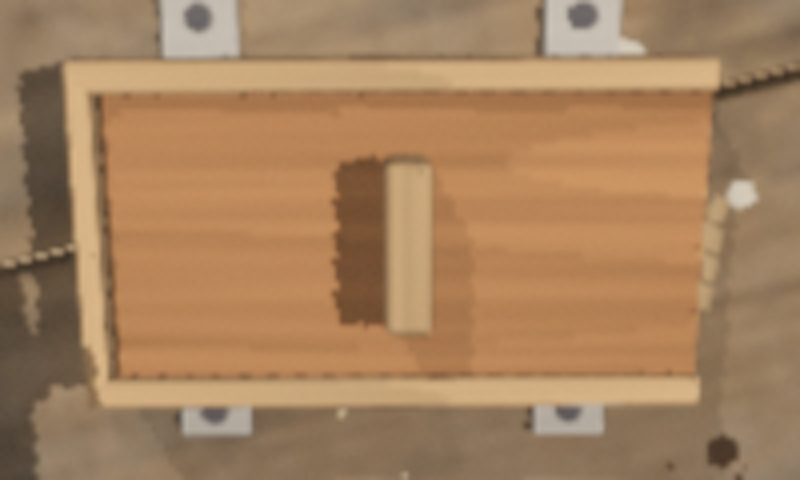

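Run:
```python
from h import *
p=cams.read_camera("wrist")
c=[px2w(p,u,v,.042) for u,v in((236,105),(244.5,191.5),(394.7,190.5),(400,104.5))]
C=sum(c)/4;print("box",C)
for a,b in((0,3),(1,2),(0,1),(3,2)):
    d=c[b]-c[a];print(np.linalg.norm(d),np.degrees(np.arctan2(-d[0],d[1])))
th=np.radians(-13.3); ax=np.array([-np.sin(th),np.cos(th),0])
b=px2w(p,322.3,151.5,.063);print("bar",b,"expect",C+.0045*ax)
# marker
for u,v in((45,166),(146,161)): print(px2w(p,u,v,.0075))
b[2]=.056;delta(b,np.pi+th);
```

```text
box [0.57854714 0.02221721 0.042     ]
0.18844665962620336 -13.662443828370412
0.1862293633638586 -13.462538464645071
0.10353892768817113 -102.03656036384847
0.10285000398075801 -103.26173104109344
bar [0.57832717 0.02610642 0.063     ] expect [0.57958236 0.02659651 0.042     ]
[ 0.51907445 -0.33320987  0.0075    ]
[ 0.54457807 -0.20196114  0.0075    ]
t 2.75 pos [0.5941 0.0149 0.3027] yaw [3.1393 0.0033 2.9013] d(mm) [ 18.8   6.5 246.6] turn -0.008204982781041537
```

Request:
servo_tool(targets="19 6.5 0 -0.008;0 0 50 0;0 0 50 0;0 0 50 0;0 0 40 0;0 0 30 0;0 0 0 0", hand=0.6)

```text
time: 3.62
tool_pos: [0.5795, 0.0274, 0.0789]
tool_rot: [3.138, 0.01, 2.908]
contact_force: [-0.2, -0.7, 0.4]
opening: 0.0552
```

Run:
```python
from h import *
p=cams.read_camera("wrist"); save(p,"w2")
delta([.579,.0263,.055],np.pi-.234)
```

```text
t 3.675 pos [0.5805 0.0273 0.0805] yaw [3.1378 0.0126 2.908 ] d(mm) [ 1.6 -1.4 25.4] turn 0.0004105719711855471
```

View pics/w2.png

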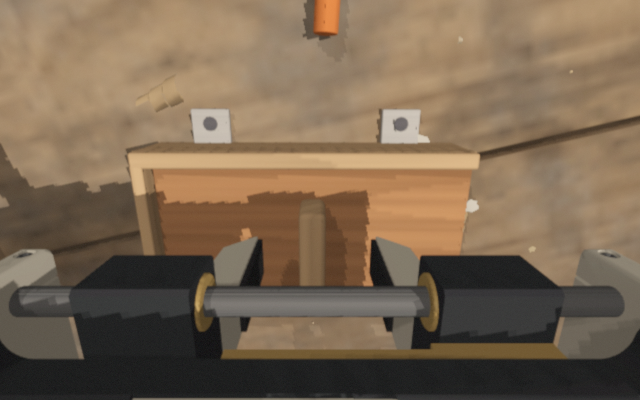

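The bar (column 312) is centred between the jaws (columns 262 to 372). I'll descend and grip it.

Request:
servo_tool(targets="1 -1 15 0;0 0 10 0;0 0 0 0")

```text
time: 4.05
tool_pos: [0.5818, 0.0264, 0.0573]
tool_rot: [3.137, 0.019, 2.908]
contact_force: [-0.7, 0.1, 1.0]
opening: 0.0547
```

Request:
servo_tool(targets="0 0 0 0;0 0 0 0;0 0 0 0;0 0 0 0;0 0 0 0", hand=0, squeeze=50)

```text
time: 4.68
tool_pos: [0.5824, 0.0255, 0.0587]
tool_rot: [3.138, 0.021, 2.908]
contact_force: [-0.3, -4.1, -0.2]
opening: 0.0135
```

Request:
servo_tool(targets="0 10 0 0;0 15 0 0;0 15 0 0;0 15 0 0")

```text
time: 5.18
tool_pos: [0.5955, 0.08, 0.0587]
tool_rot: [3.139, 0.021, 2.907]
contact_force: [1.6, -1.6, -0.7]
opening: 0.0138
```

Request:
servo_tool(targets="0 20 0 0;0 20 0 0;0 20 0 0;0 20 0 0;0 15 0 0;0 8 0 0;0 8 0 0;0 5 0 0;0 0 0 0")

```text
time: 6.3
tool_pos: [0.621, 0.1855, 0.0587]
tool_rot: [-3.115, 0.013, 2.908]
contact_force: [-0.1, 2.1, -2.6]
opening: 0.0135
```

Run:
```python
from h import *
s=telemetry.observe();d=s["tool_pos"]-[.582,.0255,.0587];print(np.linalg.norm(d[:2]),np.degrees(np.arctan2(-d[0],d[1])),s["contact_force"],s["opening"])
p=cams.read_camera("top"); save(p,"top1")
cv2.imwrite("pics/top1c.png",cv2.resize(p["color"][110:310,220:520,::-1],(780,520),interpolation=cv2.INTER_CUBIC))
```

```text
0.16467394021371135 -13.683145983587043 [-0.09526273  2.05418593 -2.60027967] 0.013525857080726705
```

View pics/top1c.png

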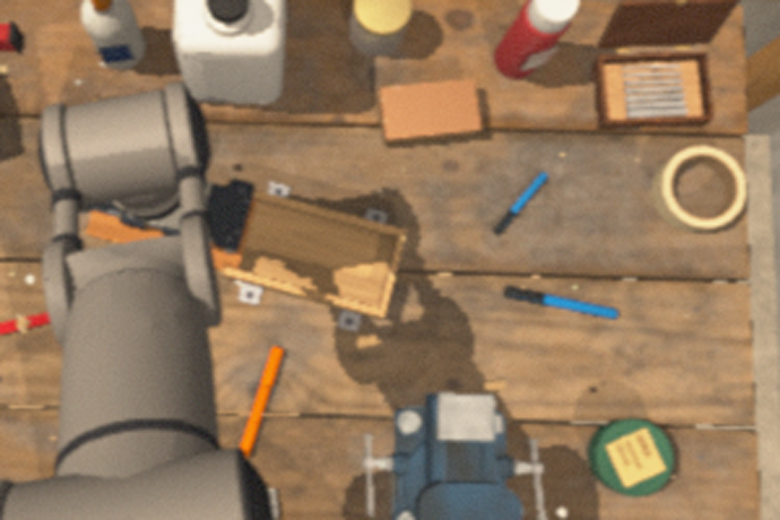

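The lid is open about 165 mm and the box is empty. I'll release and go to the marker.

Request:
servo_tool(targets="0 0 0 0;0 0 0 0;0 0 -20 0;0 0 -50 0;0 0 -50 0;0 0 0 0", hand=0.6)

```text
time: 7.1
tool_pos: [0.6193, 0.1923, 0.1816]
tool_rot: [-3.115, 0.011, 2.912]
contact_force: [0.2, 0.5, -0.4]
opening: 0.0547
```

Run:
```python
from h import *
delta([.532,-.268,.22],np.pi-.193)
```

```text
t 7.1 pos [0.6193 0.1923 0.1816] yaw [-3.1155  0.0115  2.9115] d(mm) [ -20.4 -468.9  -26. ] turn -0.037073186395797375
```

Run:
```python
from h import *
print(telemetry.observe()["qpos"].round(3))
p=cams.read_camera("top")
for z in (0,.1,.15): print(z,[px2w(p,220+u/2.6,110+v/2.6,z).round(3)[:2] for u,v in((435,395),(495,395),(540,470))])
```

```text
[ 0.196  0.618  1.234 -0.03   1.29  -1.136]
0 [array([ 0.42 , -0.127]), array([ 0.422, -0.196]), array([ 0.338, -0.247])]
0.1 [array([ 0.419, -0.11 ]), array([ 0.421, -0.174]), array([ 0.344, -0.221])]
0.15 [array([ 0.419, -0.102]), array([ 0.421, -0.163]), array([ 0.348, -0.208])]
```

Request:
servo_tool(targets="-2 -40 -5 0;-2 -45 -5 0;-2 -45 -5 0;-2 -45 -5 0;-2 -45 -5 0;-2 -45 0 0;-2 -45 0 0;-2 -45 0 0;-2 -45 0 0;-2 -40 0 0;0 -20 0 0;0 0 0 0.17;0 0 0 0.17;0 0 0 0.17;0 0 0 0.17;0 0 0 0.17;0 0 0 0.17;0 0 0 0.17;0 0 0 0.17;0 0 0 0.17")

```text
time: 9.65
tool_pos: [0.5228, -0.259, 0.1901]
tool_rot: [-3.103, 0.016, 1.345]
contact_force: [-0.3, -0.3, 0.3]
opening: 0.0552
```

```bash
python3 look.py w3 marker_mid; python3 -c "
from h import *
delta([.532,-.268,.1],1.378)"
```

```text
marker_mid 0.62 [450.2 106.7  90.3  53. ] [ 0.647 -0.221  0.01 ]
t 9.75 pos [ 0.5228 -0.259   0.1901] yaw [-3.1027  0.016   1.3499] d(mm) [ 284.1   -4.9 -114.3] turn -1.550069648430247
t 9.75 pos [ 0.5228 -0.259   0.1901] yaw [-3.1027  0.016   1.3499] d(mm) [-5.3 14.4 89.7] turn -0.02806964843024673
```

View pics/w3.png

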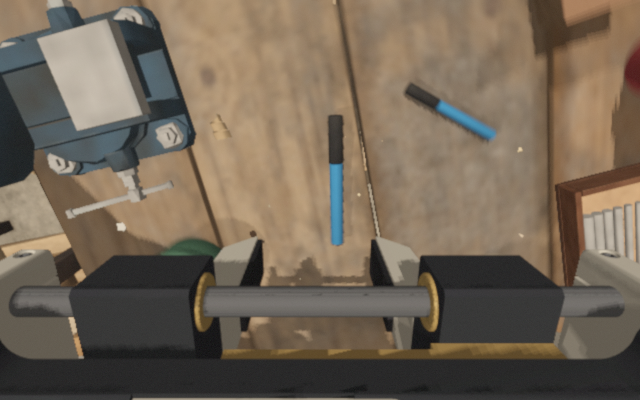

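Run:
```python
from h import *
p=cams.read_camera("wrist")
a,b=px2w(p,335.5,114.5,.0075),px2w(p,337,245.5,.0075);print(a,b,np.linalg.norm(a-b),(a+b)/2,np.arctan2(*(a-b)[1::-1]))
m=(a+b)/2;m[2]=.06;delta(m,np.arctan2(*(a-b)[1::-1]))
```

```text
[ 0.54442782 -0.20446934  0.0075    ] [ 0.51864234 -0.33642883  0.0075    ] 0.1344551862349984 [ 0.53153508 -0.27044909  0.0075    ] 1.3778233631250925
t 9.8 pos [ 0.5229 -0.2593  0.1903] yaw [-3.103   0.0161  1.354 ] d(mm) [ -6.9  15.9 129.9] turn -0.023830377979005224
```

Request:
servo_tool(targets="-7 16 0 -0.024;0 0 40 0;0 0 50 0;0 0 35 0;0 0 0 0")

```text
time: 10.42
tool_pos: [0.5329, -0.2688, 0.0613]
tool_rot: [-3.103, 0.014, 1.401]
contact_force: [-0.1, 0.3, -0.4]
opening: 0.0549
```

```bash
python3 look.py w4; python3 -c "
from h import *
delta([.5315,-.2705,.018],1.378)"
```

```text
t 10.475 pos [ 0.534  -0.2695  0.0631] yaw [-3.1057  0.0151  1.4009] d(mm) [ 290.3   -7.3 -241.2] turn -1.4991232355100426
t 10.475 pos [ 0.534  -0.2695  0.0631] yaw [-3.1057  0.0151  1.4009] d(mm) [-0.7 -0.7 45.1] turn 0.02287676448995768
```

View pics/w4.png

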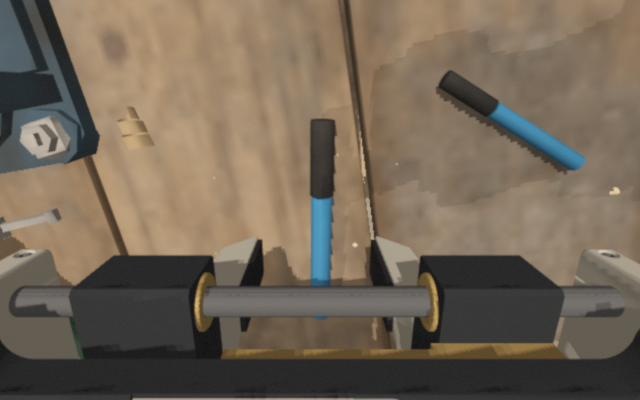

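Request:
servo_tool(targets="0 0 25 0.023;0 0 15 0;0 0 4 0;0 0 0 0")

```text
time: 10.98
tool_pos: [0.5365, -0.2719, 0.0245]
tool_rot: [-3.116, 0.02, 1.383]
contact_force: [-0.2, -0.8, 0.3]
opening: 0.055
```

```bash
python3 -c "
from h import *
delta([.5315,-.2705,.017],1.378)"
```

```text
t 10.975 pos [ 0.5365 -0.2719  0.0245] yaw [-3.1164  0.02    1.3829] d(mm) [ 0.6 -5.   7.7] turn 0.004912391919448034
```

Request:
servo_tool(targets="0.5 -5 6 0;0 0 4 0")

```text
time: 11.22
tool_pos: [0.5319, -0.2711, 0.0158]
tool_rot: [-3.119, 0.021, 1.383]
contact_force: [0.5, 0.3, 0.1]
opening: 0.0554
```

```bash
python3 -c "
from h import *
delta([.5315,-.2705,.016],1.378)"
```

```text
t 11.225 pos [ 0.5319 -0.2711  0.0158] yaw [-3.1191  0.0211  1.3834] d(mm) [ 0.5 -0.5 -0.2] turn 0.0053709235295453794
```

Request:
servo_tool(targets="0 0 1 0;0 0 0.5 0;0 0 0.5 0;0 0 0 0;0 0 0 0", hand=0, squeeze=15)

```text
time: 11.85
tool_pos: [0.5331, -0.2718, 0.0146]
tool_rot: [-3.122, 0.022, 1.383]
contact_force: [0.1, -0.8, 0.3]
opening: 0.013
```

Request:
servo_tool(targets="0 0 -10 0;0 0 -30 0;0 0 -40 0;0 0 -40 0;0 0 -20 0;0 0 0 0")

```text
time: 12.6
tool_pos: [0.5348, -0.2683, 0.1599]
tool_rot: [-3.118, 0.021, 1.384]
contact_force: [0.6, 0.5, -0.1]
opening: 0.0127
```

```bash
python3 look.py w5; python3 -c "
from h import *
th=-.2345; ax=np.array([-np.sin(th),np.cos(th)]);m=np.array([.579,.0225])-.004*ax; print(m)
delta([*m,.14],np.pi/2+th)"
```

```text
t 12.65 pos [ 0.5344 -0.268   0.1588] yaw [-3.1159  0.0199  1.3835] d(mm) [ 289.5   -7.6 -146.8] turn -1.5164533684562116
[0.57807057 0.01860948]
t 12.65 pos [ 0.5344 -0.268   0.1588] yaw [-3.1159  0.0199  1.3835] d(mm) [290.1 -10.1  13.3] turn 0.047250304748891914
```

View pics/w5.png

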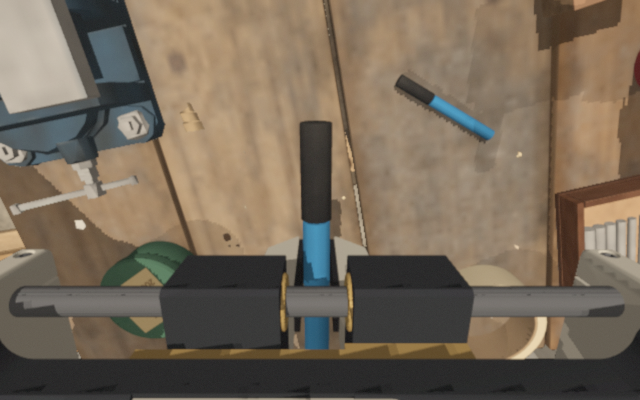

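Request:
servo_tool(targets="35 -1 0 0;45 -1 0 0;45 -1 0 0;45 -1 0 0;45 -1 0 0;40 -1 0 0;25 0 0 0.047;0 0 0 0")

```text
time: 13.65
tool_pos: [0.5753, 0.017, 0.1411]
tool_rot: [-3.095, 0.021, 1.334]
contact_force: [-0.5, -0.2, -0.5]
opening: 0.0131
```

```bash
python3 look.py w6; python3 -c "
from h import *
delta([.578,.0185,.06],np.pi/2-.2345)"
```

```text
t 13.7 pos [0.5751 0.016  0.1411] yaw [-3.0948  0.0215  1.333 ] d(mm) [   2.8    1.2 -159.2] turn -1.5669568683221309
t 13.7 pos [0.5751 0.016  0.1411] yaw [-3.0948  0.0215  1.333 ] d(mm) [ 4.8  6.  80.8] turn -0.0032531951170278184
```

View pics/w6.png

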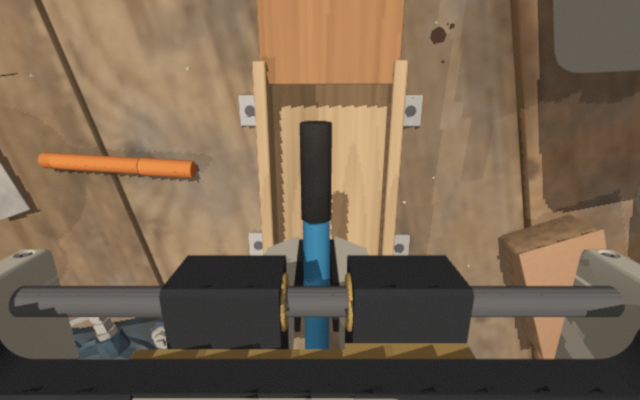

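Request:
servo_tool(targets="5 6 20 0;0 0 40 0;0 0 20 0")

```text
time: 14.08
tool_pos: [0.5785, 0.0156, 0.0563]
tool_rot: [-3.096, 0.022, 1.331]
contact_force: [0.2, 0.4, -0.9]
opening: 0.0129
```

```bash
python3 -c "
from h import *
print(telemetry.observe()['contact_force']);delta([.578,.0185,.024],np.pi/2-.2345)"
```

```text
[ 0.16191312  0.42642744 -0.92395532]
t 14.075 pos [0.5785 0.0156 0.0563] yaw [-3.0957  0.022   1.3309] d(mm) [ 3.4  0.3 32.3] turn -0.005356268367510353
```

Request:
servo_tool(targets="4 0 16 -0.005;0 0 12 0;0 0 3 0")

```text
time: 14.45
tool_pos: [0.5762, 0.0176, 0.0205]
tool_rot: [-3.09, 0.023, 1.334]
contact_force: [-8.0, 0.7, 22.7]
opening: 0.0128
```

```bash
python3 -c "
from h import *
print(telemetry.observe()['contact_force']);delta([.578,.0185,.0235],np.pi/2-.2345)"
```

```text
[-7.96839417  0.68940564 22.70762576]
t 14.45 pos [0.5762 0.0176 0.0205] yaw [-3.0901  0.0226  1.3342] d(mm) [ 1.2  1.4 -3.1] turn -0.0021230000724283826
```

Contact with the floor. I'll back off 2 mm, then release to a partial opening.

Request:
servo_tool(targets="0 1 -2 0;0 0 -0.5 0")

```text
time: 14.7
tool_pos: [0.5782, 0.0172, 0.0238]
tool_rot: [-3.092, 0.022, 1.334]
contact_force: [-0.8, -1.4, -0.3]
opening: 0.0133
```

Request:
servo_tool(targets="0 0 0 0;0 0 0 0;0 0 0 0", hand=0.35)

```text
time: 15.08
tool_pos: [0.5788, 0.0171, 0.0247]
tool_rot: [-3.094, 0.022, 1.334]
contact_force: [-0.1, 0.5, -0.3]
opening: 0.0318
```

Request:
servo_tool(targets="0 0 -15 0;0 0 -30 0;0 0 -50 0;0 0 -50 0;0 0 -30 0;0 0 0 0")

```text
time: 15.82
tool_pos: [0.5884, 0.0191, 0.21]
tool_rot: [-3.098, 0.021, 1.334]
contact_force: [0.0, -0.0, -0.5]
opening: 0.0322
```

```bash
python3 look.py w7 marker_mid; python3 -c "
from h import *
delta([.6175,.188,.16],np.pi-.2345)"
```

```text
marker_mid 0.8 [315.2 169.1  22.4 123.1] [0.577 0.022 0.01 ]
marker_mid 0.61 [145.3 155.7 123.2  25.8] [0.408 0.076 0.01 ]
t 15.925 pos [0.5869 0.0192 0.2068] yaw [-3.092   0.0223  1.3343] d(mm) [ -1.8  -6.6 -93. ] turn -1.5657027494386124
t 15.925 pos [0.5869 0.0192 0.2068] yaw [-3.092   0.0223  1.3343] d(mm) [172.3  -7.6  43.4] turn -1.5727954030284055
```

View pics/w7.png

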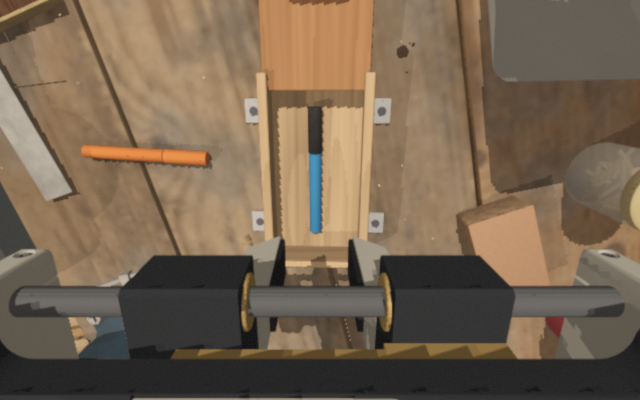

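Request:
servo_tool(targets="40 -2 0 0;45 -2 0 0;45 -2 0 0;40 -2 0 0;0 0 0 -0.175;0 0 0 -0.175;0 0 0 -0.175;0 0 0 -0.175;0 0 0 -0.175;0 0 0 -0.175;0 0 0 -0.175;0 0 0 -0.175;0 0 0 -0.173;0 0 0 0", hand=0.6)

```text
time: 17.68
tool_pos: [0.6064, 0.1893, 0.1716]
tool_rot: [-3.103, -0.102, 2.953]
contact_force: [0.3, -0.3, 0.1]
opening: 0.055
```

```bash
python3 look.py w8 lid; python3 -c "
from h import *
delta([.620,.187,.08],np.pi-.2345)"
```

```text
lid 0.94 [326.1 220.7 212.7 112.7] [0.624 0.189 0.01 ]
t 17.775 pos [0.6066 0.1893 0.172 ] yaw [-3.1028 -0.1017  2.9512] d(mm) [   2.3 -175.2 -121.8] turn 0.05121608058229343
t 17.775 pos [0.6066 0.1893 0.172 ] yaw [-3.1028 -0.1017  2.9512] d(mm) [-22.8   3.7  90. ] turn 0.04412342699250038
```

View pics/w8.png

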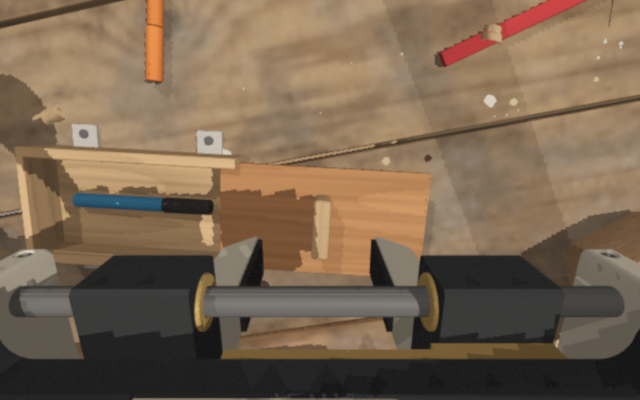

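```bash
python3 -c "
from h import *
p=cams.read_camera('wrist')
a=[px2w(p,u,v,.063) for u,v in((323,196),(321,259))];print(a,(a[0]+a[1])/2)
m=(a[0]+a[1])/2; m[2]=.085
delta(m,np.pi-.2345)"
```

```text
[array([0.59069751, 0.19321268, 0.063     ]), array([0.64152657, 0.18214145, 0.063     ])] [0.61611204 0.18767706 0.063     ]
t 17.825 pos [0.6069 0.1894 0.1725] yaw [-3.1032 -0.1007  2.9517] d(mm) [-18.1   3.4  86.1] turn 0.04464406666646159
```

Request:
servo_tool(targets="-10 2 20 0.045;-10 1 40 0;0 0 26 0")

```text
time: 18.2
tool_pos: [0.62, 0.1868, 0.085]
tool_rot: [-3.1, -0.093, 2.898]
contact_force: [-1.0, 0.7, -0.6]
opening: 0.0553
```

```bash
python3 look.py w9; python3 -c "
from h import *
delta([.618,.1875,.056],np.pi-.2345)"
```

```text
t 18.25 pos [0.6179 0.1866 0.0818] yaw [-3.0982 -0.0979  2.8976] d(mm) [  13.1 -178.9 -210.4] turn -0.002421848413439509
t 18.25 pos [0.6179 0.1866 0.0818] yaw [-3.0982 -0.0979  2.8976] d(mm) [-2.4  2.  25.6] turn -0.009514502003232561
```

View pics/w9.png

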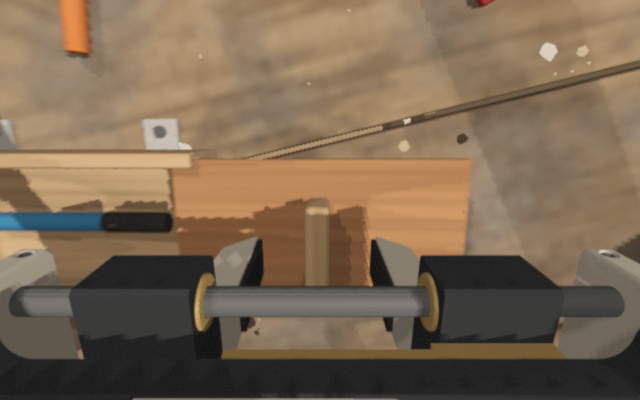

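The bar is centred at column 317. I'll descend and grip.

Request:
servo_tool(targets="-2 1 15 -0.009;0 0 9 0")

```text
time: 18.5
tool_pos: [0.6182, 0.1868, 0.0574]
tool_rot: [-3.099, -0.097, 2.905]
contact_force: [-0.2, 0.9, 0.7]
opening: 0.0552
```

Request:
servo_tool(targets="0 0 0 0;0 0 0 0;0 0 0 0;0 0 0 0;0 0 0 0", hand=0, squeeze=50)

```text
time: 19.12
tool_pos: [0.6192, 0.1865, 0.0596]
tool_rot: [-3.1, -0.094, 2.904]
contact_force: [-1.4, -4.5, -0.7]
opening: 0.0136
```

Request:
servo_tool(targets="0 -15 0.6 0;0 -20 0.8 0;0 -20 0.8 0;0 -20 0.8 0;0 -20 0.8 0;0 -20 0.8 0")

```text
time: 19.88
tool_pos: [0.5907, 0.0682, 0.0596]
tool_rot: [-3.103, -0.092, 2.904]
contact_force: [2.0, 1.5, -2.0]
opening: 0.0137
```

```bash
python3 -c "
from h import *
print(telemetry.observe()['contact_force']);delta([.582,.0255,.0590],np.pi-.2345)"
```

```text
[ 2.02519715  1.51319494 -2.01957778]
t 19.875 pos [0.5907 0.0682 0.0596] yaw [-3.1032 -0.0924  2.9041] d(mm) [ -1.6 -43.5   2.1] turn -0.003019677927496911
```

Request:
servo_tool(targets="0 -15 0.6 0;0 -14 0.5 0;0 -12 0.4 0;0 -12 0.4 0;0 -10 0.4 0")

```text
time: 20.5
tool_pos: [0.5801, 0.0243, 0.0595]
tool_rot: [3.141, -0.087, 2.9]
contact_force: [12.1, 43.3, -6.7]
opening: 0.0137
```

```bash
python3 -c "
from h import *
print(telemetry.observe()['contact_force']);delta([.582,.0255,.0590],np.pi-.2345)"
```

```text
[12.05318529 43.27888269 -6.73710562]
t 20.5 pos [0.5801 0.0243 0.0595] yaw [ 3.1415 -0.0866  2.9002] d(mm) [-1.6  1.6  0.3] turn -0.006927382459508635
```

The push stopped at the home position with 45 N against the end stop. I'll release and check.

Request:
servo_tool(targets="0 0 0 0;0 0 0 0")

```text
time: 20.75
tool_pos: [0.5803, 0.0254, 0.0595]
tool_rot: [-3.141, -0.086, 2.905]
contact_force: [2.2, -2.5, -1.8]
opening: 0.0136
```

Request:
servo_tool(targets="0 0 0 0;0 0 0 0;0 0 0 0;0 0 -20 0;0 0 -50 0;0 0 -50 0;0 0 -50 0;0 0 -50 0;0 0 0 0", hand=0.6)

```text
time: 21.88
tool_pos: [0.5978, 0.0175, 0.2853]
tool_rot: [-3.138, -0.09, 2.9]
contact_force: [0.4, -0.4, 0.1]
opening: 0.0552
```

```bash
python3 look.py w10 lid pencil_box
python3 - <<'E'
from h import *
im=cv2.imread("pics/w10.png")
cv2.imwrite("pics/w10c.png",cv2.resize(im[60:260,180:480],(780,520),interpolation=cv2.INTER_CUBIC))
E
```

```text
lid 0.83 [319.8 167.6 159.3  72.9] [0.582 0.025 0.01 ]
pencil_box 0.96 [316.  163.1 162.7 111.6] [0.575 0.021 0.01 ]
t 22.025 pos [0.5956 0.0179 0.2797] yaw [-3.1368 -0.1005  2.9005] d(mm) [ 12.8  -0.5 -19.1] turn 0.0004916771335912173
```

View pics/w10c.png

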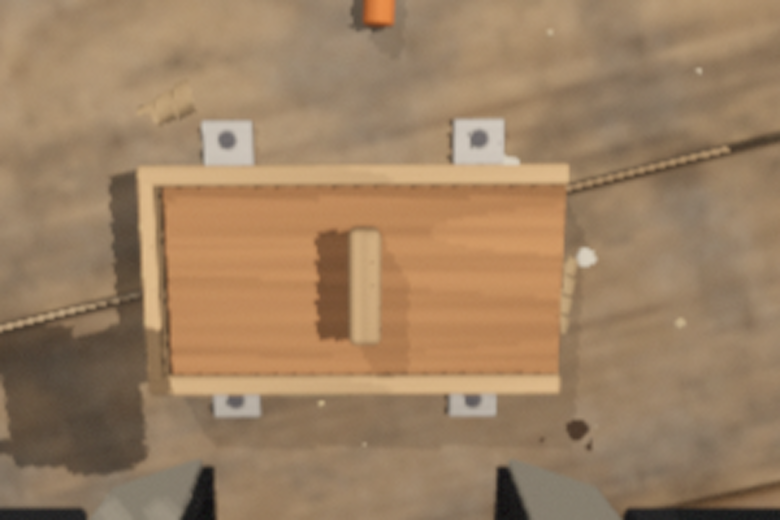

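Run:
```python
from h import *
p=cams.read_camera("wrist"); f=lambda u,v,z:px2w(p,180+u/2.6,60+v/2.6,z)
b=f(366,287,.063); th=-.2345; ax=np.array([-np.sin(th),np.cos(th),0])
c=[f(u,v,.042) for u,v in((138,165),(166,393),(559,393),(569,163))]
C=sum(c)/4; print(b,C,(b-C)@ax)
t=cams.read_camera("top")
for q in("carpenter_pencil","cork_block"):
    for r in cams.cut_out(t,q)[:2]: print(q,r["score"],np.round(r["extent"],1))
print(robot.hand_in())
```

```text
[0.57359052 0.02691144 0.063     ] [0.5727909  0.02357598 0.042     ] 0.0034299779067658437
carpenter_pencil 0.67 [214.3 238.4  57.6  12.3]
cork_block 0.44 [400.  158.6   7.3  14.6]
the job is handed in; nothing more can be done
None
```

The marker is inside the box with the lid shut over it, and I handed the job in at about 22 s.

- **Opening:** I gripped the cross bar and pulled the lid out to about 165 mm.
- **Marker:** I laid the larger blue marker flat in the box, along its length. Before closing, the wrist camera showed it lying there, centred to within a few millimetres. The fingers pressed on the floor with about 24 N while I lowered it, so I backed off before letting go.
- **Closing:** I slid the lid back over the ridge. It stopped hard with about 45 N against the end stop, with the gripper back where it had first held the shut lid. That was tool force; wrist force stayed well under the 120 N limit.
- **Lid check:** After I let go, the bar measured 3.4 mm from the box's centre along the slide, against 4.5 mm expected for a shut lid. That difference is within camera error, and the picture matches the start. The gripper was clear of everything.
- **Pencil and cork block:** The last look found the carpenter's pencil in its starting place. The cork block was not confirmed: the network saw only a sliver of it (score 0.44), probably because the arm was in the way. I never moved near it, and it was in place in the picture after opening.

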